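Clamp the circuit board and set the microscope's beam splitter to its middle click

ROBOT

A 6-joint arm with a two-finger parallel gripper is mounted at the origin on the work surface. World frame = base frame: x ahead of the robot, y to its left, z up, the work surface at z = 0. Lengths are in m, angles in rad, forces in N, time in s.
With the tool pointing down it reaches from about 0.35 to 1 m from the base axis. Payload 7.1 kg.
Tool frame: the origin (TCP) lies between the finger pads; the fingertips stand 14 mm ahead of it and the grasp point (between the pads) lies 5 mm behind it; z points along the fingers, y is the line along which they close (so a half turn about z gives the same grasp; the last joint's range is limited). The gripper opens to 85 mm and grips with 20 to 120 N. Pads are 22 mm wide; open, the fingers measure 114 mm over their backs; the gripper's body (76 mm by 85 mm) begins 54 mm behind the grasp point. The pads swing forward as they close: fully open they stand 13 mm farther back than shut.
Start: joints at [1.174, 0.423, 1.63, -0, 1.089, -0.019], TCP at [0.231, 0.581, 0.245] pointing down, gripper open.
Joint ranges: [-3, 3], [-0.9, 2.11], [0.09, 2.58], [-1.31, 4.45], [0.11, 2.69], [-2.54, 2.54]. Speed limits (rad/s): [2.39, 2.39, 3.01, 3.14, 3.14, 3.14].

INTERFACE

Orientations are given as a unit quaternion [w, x, y, z].
In Python, from station import bot, imaging gives the robot as it stands. The module is installed in compiled form; this text tells all that it offers.
- The arm moves only by the shell command python3 -m jog 'ROWS' [OPENING] [FORCE]. ROWS is JSON, a list of rows, each a list of 6 numbers: the shift along the tool's x, y, z in units of 40 mm (1.0 is 40 mm), then the turn, a rotation vector about the tool's x, y, z in degrees. In form: [[tx, ty, tz, ax, ay, az], ...]. A call has 1 to 5 rows; each row is the pose to reach, as a shift and turn from the pose commanded when the call began, along the tool's axes at that moment; what a row does not reach only later rows make up. A row lasts 1/8 s, in which the tool goes at most 62.5 mm and 10.7 degrees, less where a joint would pass 70% of its speed; a pose out of reach is approached as far as the arm can. A call with a gripper value outside its range is refused whole. OPENING is the opening, from 0 (shut) to 1 (fully open), set as the call begins (- or left out, the last holds). The fingers move at their own pace and stop on an object; FORCE is the grip in N (left out, the last holds). Time passes only in rows, so rows that repeat a pose let the fingers close. It gives the time, the measured TCP pose, the force, the opening and the grip force at its end, in the units of the state.
- bot.state(): the state, without advancing time (a new reading comes with each control period).
- imaging.read_camera(name): name is "scene" or "top" or "wrist"; returns a dict with "frame" (480x640x3 uint8, blue, green, red), "range_z" (480x640 float32, m along the optical axis (not along the pixel's ray), 0 where there is no reading), "fx", "fy", "cx", "cy" (pixels), "distortion" ([k1, k2, p1, p2, k3] as OpenCV has them; the pictures are not rectified), "R" (3x3) and "t" (3): a world point X has camera coordinates R X + t. Camera axes: x right, y down, z forward; pixel columns grow to the right and rows downward; lengths in m; the calibration is good to about 2 mm. A picture is of the moment at which its call begins.
- bot.sign_off(): hands the job in; it is judged then, once.
The state is a dict: "time": time; "joint_pos": joint angles; "qd": joint speeds; "joint_torque": joint torques, N m; "tool_pos": TCP position; "tcp_rot": TCP orientation; "contact_force": force on the tool from outside, world axes, zero at the start; "moment": the same for the moment, N m; "width": finger opening in m; "gripper_force": force on a finger pad.
Only numpy, scipy, OpenCV 4.12 (cv2) and the standard library are available. Lean on these libraries where they do the work, as an engineer would, in place of code of your own. Each camera call takes 0.05 s, during which the arm holds its last target. There are 200 camera calls.

TASK

Get the circuit board ready for a photograph under the microscope: first flip the board holder's cam lever over its high point until it snaps fully closed and lies flat, then pull the microscope's beam-splitter rod out to its middle click, so that both the eyepieces and the camera get light, and let go of it. Leave the jar, the screwdriver and the parts tray where they are.

Things in the scene. Friction and masses are not known exactly. Their poses are not given: they have to be found in the camera images.
- microscope: White stereo microscope fixed on a grey base plate. Origin on the table under the optical axis, z up; its -x flank (towards the robot) carries the rod, the eyepieces rise to its -y up to 340 mm, a post 380 mm tall stands at y = +165. In its frame, in mm: base plate 18 high, x -230 to 120, y -140 to 200; beam-splitter module x -40 to 40, y -50 to 50, z 184 to 230.
- housing_edge (a point): Middle of the lower -x edge of the prism housing, the white box over the module (microscope frame, mm: x -70 to 70, y -60 to 60, z 236 to 296). It overhangs the rod, so a gripper cannot come straight down on the knob: come in tilted 25 to 40 degrees from vertical, the gripper's back leaning out to the microscope's -x.
- board (a point): Centre of the top of the green circuit board that the clamp holds, 37 mm above the table; the board measures 170 by 104 mm (x, y of the microscope) and is fixed in its holder. The cam clamp stands in front of its -x edge.
- rod_knob (a point): Centre of the bare aluminium knob on the beam-splitter rod's free end: a cylinder 22 mm in diameter, 18 mm long, axis along the rod. The steel rod, 8 mm thick, comes level out of the module's flank along the microscope's -x at its y = 0, 200 mm above the table. Fully in, the knob's centre is 48 mm from the module and 18 mm out past the prism housing's edge, whose underside is 36 mm higher.
- splitter_rod (a joint): How far the rod is pulled out (m) along the microscope's -x: clicks at 0 (fully in, where it starts), 0.015 (the middle click) and 0.030 (fully out). It is drawn into the nearest click from about 6 mm either side; pulling or pushing it off a click takes about 7 N.
- lever_pivot (a point): Pivot axis of the board holder's cam lever, 62 mm above the table, fixed to the microscope's base at x = -190, y = -30 mm of its frame. The axis runs along the microscope's x.
- lever_grip (a point): Point on the lever's centre line, 65 mm from the pivot, in the middle of its black grip. The lever is a straight bar 92 mm long from the pivot; the grip takes its last 52 mm and is 18 mm wide (along the pivot axis) and 11 mm thick.
- cam_lever (a joint): Lever angle (rad). At 0 (open, where it starts) it leans 0.43 rad from vertical to the microscope's +y; upright at 0.43; it flips over to -y, down to 2.0 where it lies level against its stop, closed, 62 mm above the table. A spring resists up to the high point at 1.25, at most 0.55 N m (9 N at 60 mm); past it the lever is driven closed; let go before it, it springs back.
- jar: Small amber jar, 48 mm in diameter, 55 mm high, standing on the table; origin at its underside. Bystander.
- screwdriver: Grey-handled screwdriver, 160 mm long, lying on the table along its own x. Bystander.
- tray: Open grey parts tray, 100 x 80 x 22 mm, on the table; origin under its centre. Bystander.

How it is judged:
On the way, in this order (a step that is already met when the one before it is completed fails the run):
1. the cam lever has snapped closed (value of joint cam_lever above 1.9 rad), for 0.2 s.
2. the rod stands at its middle click (value of joint splitter_rod between 0.0125 and 0.0175 m), for 0.2 s.
At the end, for the whole second after the job is handed in: The cam lever is closed (beyond 1.9 rad of 2.0), and the rod rests within 2.5 mm of its middle click (0.015 m) (all of step 2 and value of joint cam_lever above 1.9 rad and velocity of joint splitter_rod between -0.005 and 0.005 m/s); the robot touches nothing.
It fails at once if the jar was moved by more than 30 mm (distance of jar from where it was at the start of the episode above 0.03 m).
It fails at once if the screwdriver was moved by more than 30 mm (distance of screwdriver from where it was at the start of the episode above 0.03 m).
It fails at once if the parts tray was moved by more than 30 mm (distance of tray from where it was at the start of the episode above 0.03 m).
It also fails if it takes over 51 s, if anything falls off the work surface, if the arm or the gripper's body presses on something with over 40 N, if the wrist force passes 120 N, or if a joint passes its speed limit or range.

## Working session

There is one attempt and no reset: what is moved stays moved. The work goes in short steps, Python scripts to look and compute and a shell command to move; the robot and the scene stay as the last step left them, time stands still between calls to the robot, and variables do not carry over. Pictures are saved under pics/ and viewed, at most 10 in all, crops included, and the job is handed in when it is done.

```bash
mkdir -p pics; ls; python3 - <<'E'
from station import bot, imaging
import cv2,numpy as np
s=bot.state(); print({k:np.round(v,3) for k,v in s.items()})
for n in("scene","top"):
    d=imaging.read_camera(n); cv2.imwrite(f"pics/{n}0.png",d["frame"]); np.savez(f"{n}0.npz",**d)
    print(n,d["fx"],d["cx"],d["cy"],d["distortion"],d["R"],d["t"],-np.array(d["R"]).T@d["t"])
E
```

```text
pics
{'time': np.float64(0.0), 'joint_pos': array([ 1.174,  0.424,  1.631,  0.   ,  1.089, -0.019]), 'qd': array([ 0.   , -0.001,  0.002,  0.001,  0.001, -0.002]), 'joint_torque': array([ 1.0000e-03, -5.5740e+01, -2.8174e+01,  0.0000e+00,  8.0000e-03,
       -0.0000e+00]), 'tool_pos': array([0.23 , 0.58 , 0.245]), 'tcp_rot': array([-0.   ,  0.188,  0.982, -0.001]), 'contact_force': array([-0.868,  0.042, -0.041]), 'moment': array([ 0.011, -0.01 ,  0.034]), 'gripper_force': np.float64(0.0), 'width': np.float64(0.086)}
scene 505.6909535162874 322.86499260672116 240.34702623050424 [-0.0219737  0.         0.         0.         0.       ] [[-0.8737772  -0.48600899  0.01756897]
 [-0.3989391   0.69564047 -0.5974378 ]
 [ 0.27813846 -0.52903648 -0.80172277]] [0.53713598 0.28707842 0.95250312] [0.31893623 0.56525844 0.92571801]
top 439.3908843306702 323.421135494288 235.76544163460738 [-0.04173419  0.          0.          0.          0.        ] [[-0.02499632 -0.99968695  0.00108966]
 [-0.98719323  0.02451211 -0.15763465]
 [ 0.1575586  -0.00501599 -0.9874969 ]] [0.05240068 0.60916258 0.8583904 ] [0.46742421 0.04175809 0.94362589]
```

View pics/scene0.png

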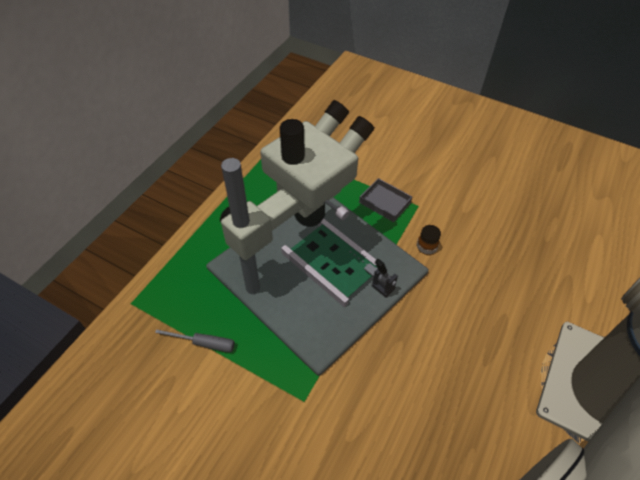

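View pics/top0.png

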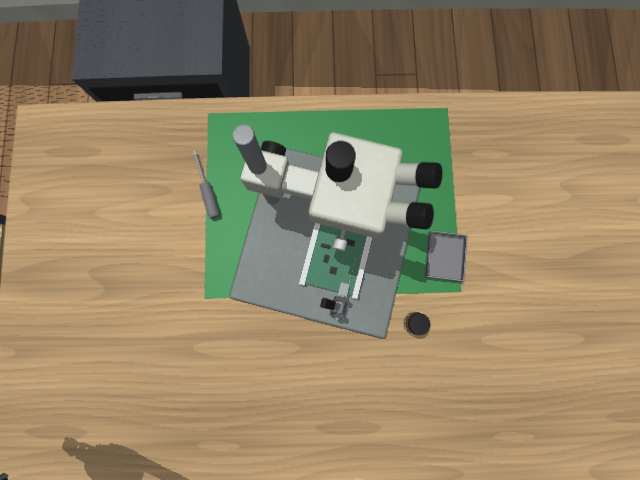

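The scene view shows the plate's corners at about (207,267), (318,374) and (428,270), with the clamp and lever at about (383,278). The top view shows the plate's front corners at (230,298) and (386,338), the knob at (341,244), the black lever grip at (327,303) and the jar at (418,324). The microscope is yawed about -14°.

```bash
cat > h.py <<'E'
import numpy as np,cv2
def K(d): return np.array([[d["fx"],0,d["cx"]],[0,d["fy"],d["cy"]],[0,0,1.]])
def ray(d,uv):
    n=cv2.undistortPoints(np.float64(uv).reshape(-1,1,2),K(d),np.float64(d["distortion"])).reshape(-1,2)
    r=np.c_[n,np.ones(len(n))]; return -d["R"].T@d["t"], r@d["R"], r
def onplane(d,uv,z):
    c,w,_=ray(d,uv); return c+w*((z-c[2])/w[:,2])[:,None]
def cloud(d):
    v,u=np.mgrid[:480,:640]; uv=np.c_[u.ravel(),v.ravel()]
    c,w,_=ray(d,uv); return (c+w*np.float64(d["range_z"]).reshape(-1,1)).reshape(480,640,3)
def proj(d,X): return cv2.projectPoints(np.float64(X).reshape(-1,1,3),cv2.Rodrigues(d["R"])[0],np.float64(d["t"]),K(d),np.float64(d["distortion"]))[0].reshape(-1,2)
E
python3 - <<'E'
from h import *
D={n:dict(np.load(n+"0.npz")) for n in("scene","top")}
for n,d in D.items():
    P=cloud(d); m=((abs(P[...,2]-.018)<.006)&(d["range_z"]>0)).astype(np.uint8)
    m=cv2.morphologyEx(m,cv2.MORPH_OPEN,np.ones((3,3)))
    _,l,st,_=cv2.connectedComponentsWithStats(m); i=1+st[1:,4].argmax(); q=onplane(d,np.argwhere(l==i)[:,::-1],.018)[:,:2]
    r=cv2.minAreaRect(np.float32(q*1000)); print(n,st[i],r,cv2.boxPoints(r).round(1).tolist(), np.median(P[l==i][:,2]))
d=D["top"]; print(onplane(d,[[230,298],[386,338]],.018)); P=cloud(d)
for uv in [(341,244),(327,303),(331,303),(341,290)]: print(uv,P[uv[1],uv[0]])
d=D["scene"]; print(onplane(d,[[207,267],[318,374],[428,270]],.018))
P=cloud(d); 
for uv in[(342,211),(381,267)]: print(uv,P[uv[1],uv[0]])
E
```

```text
scene [  207   206   221   168 13688] ((609.8084106445312, 36.58567810058594), (338.48602294921875, 348.908935546875), 74.21953582763672) [[395.8999938964844, -78.80000305175781], [731.7000122070312, -173.6999969482422], [823.7000122070312, 152.0], [488.0, 246.89999389648438]] 0.017285796283732835
top [  229   193   181   145 12302] ((562.1126708984375, 44.2113037109375), (337.9281005859375, 247.3504638671875), 74.1319580078125) [[397.0, -84.5], [634.9000244140625, -152.10000610351562], [727.2999877929688, 172.89999389648438], [489.29998779296875, 240.60000610351562]] 0.01712985960546115
[[ 0.48820664  0.23565658  0.018     ]
 [ 0.39834908 -0.08669049  0.018     ]]
(341, 244) [0.56957276 0.00879184 0.21081736]
(327, 303) [0.47228894 0.03431106 0.14319765]
(331, 303) [0.47222024 0.0267506  0.12394608]
(341, 290) [0.49815214 0.00447153 0.04994375]
[[ 0.81495914  0.15238365  0.018     ]
 [ 0.49003072  0.24358559  0.018     ]
 [ 0.39833271 -0.0768507   0.018     ]]
(342, 211) [0.56983525 0.01542643 0.2088426 ]
(381, 267) [0.46652186 0.04862719 0.14245483]
```

Pose estimate: yaw about -15.8°, lever pivot at about (0.465, 0.012), knob at about (0.571, 0.013, 0.2). I'll move next to the lever and shut the fingers.

```bash
python3 -m jog '[[-1.16,-1,0,0,0,-1.2],[-2.32,-2,0,0,0,-2.4],[-3.48,-3,0,0,0,-3.6],[-4.64,-4,0,0,0,-4.8],[-5.8,-5,0,0,0,-5.9]]' 0; python3 - <<'E'
import numpy as np
from station import bot
from scipy.spatial.transform import Rotation as R
s=bot.state(); q=s["tcp_rot"]; A=R.from_quat(q,scalar_first=True).as_matrix(); print(A.round(3),s["tool_pos"])
print(A.T@(np.array([.4867,.0893,.20])-s["tool_pos"])/.04)
E
```

```text
time: 0.72
tool_pos: [0.3728, 0.3076, 0.2452]
tcp_rot: [0.0, 0.136, 0.991, -0.0]
contact_force: [1.0, -0.1, -0.3]
width: -0.0001
gripper_force: 0.0
[[-0.963  0.27   0.   ]
 [ 0.27   0.963 -0.   ]
 [-0.    -0.    -1.   ]] [0.37284369 0.30762335 0.24522051]
[-4.21582389 -4.48532764  1.13112316]
```

```bash
python3 -m jog '[[-1,-1.1,0.2,0,0,0],[-2,-2.2,0.5,0,0,0],[-3.1,-3.3,0.8,0,0,0],[-4.2,-4.5,1.1,0,0,0],[-4.2,-4.5,1.1,0,0,0]]' 0; python3 - <<'E'
from station import bot, imaging
import cv2,numpy as np
from h import *
print(bot.state()["tool_pos"])
for n in("wrist","top"):
    d=imaging.read_camera(n); cv2.imwrite(f"pics/{n}1.png",d["frame"]); np.savez(f"{n}1.npz",**d)
E
```

```text
time: 1.35
tool_pos: [0.4861, 0.0873, 0.2004]
tcp_rot: [-0.001, 0.139, 0.99, -0.0]
contact_force: [-0.1, 0.3, 0.9]
width: 0.0001
gripper_force: 0.0
[0.48606543 0.08730156 0.20039748]
```

View pics/wrist1.png

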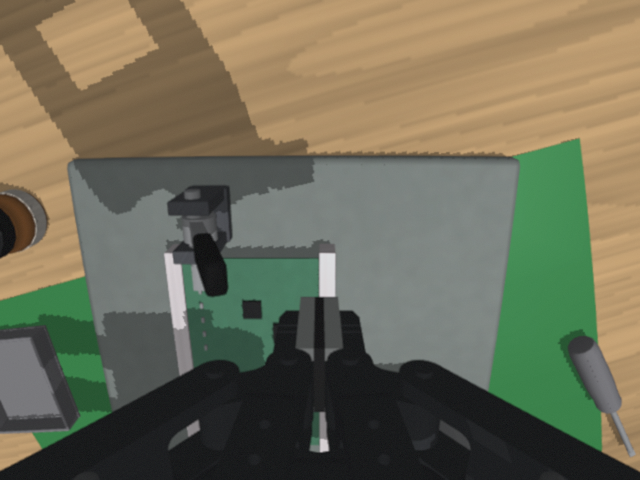

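The wrist view shows the plate's front corners at (70,158) and (518,157), and that edge is level, so the tool yaw is right. The lever grip runs from (203,240) to (216,290), and the fingertips are at about (320,300).

```bash
python3 - <<'E'
from h import *
d=dict(np.load("wrist1.npz")); a,b=onplane(d,[[71,159],[518,157]],.018)
print(a,b,np.linalg.norm(a-b)); y=np.arctan2(-(b-a)[0],(b-a)[1]); print("yaw",np.degrees(y))
ex=np.array([np.cos(y),np.sin(y)]);ey=np.array([-ex[1],ex[0]]); o=(a+b)[:2]/2+.23*ex-.03*ey
print("origin",o,"knob",o-.088*ex,"pivot",o-.19*ex-.03*ey,ex)
P=cloud(d)
for uv in [(205,245),(212,270),(216,288)]:
    X=P[uv[1],uv[0]]; print(uv,X,(X[:2]-o)@ex,(X[:2]-o)@ey)
E
```

```text
[ 0.39654181 -0.07839305  0.018     ] [0.48669111 0.23764655 0.018     ] 0.3286455863363483
yaw -15.920631835240393
origin [ 0.65456509 -0.0123128 ] knob [0.56994054 0.01182609] pivot [0.46362383 0.01095597] [ 0.9616426  -0.27430552]
(205, 245) [0.46148335 0.03391997 0.12404525] -0.19835753237799922 -0.008503990771023894
(212, 270) [0.46777023 0.04140526 0.14794203] -0.19436505757305578 0.00041871352430767353
(216, 288) [0.47615998 0.04057621 0.14932075] -0.1860697008727769 0.0019228145002985627
```

```bash
python3 -m jog '[[0,0,0.7,0,0,0],[0,0,1.4,0,0,0],[0,0,2,0,0,0],[0,-0.2,2,0,0,0],[0,-0.4,2,0,0,0]]' 0
python3 -m jog '[[0,-0.25,0,0,0,0],[0,-0.5,0,0,0,0],[0,-0.75,0,0,0,0],[0,-1,0,0,0,0],[0,-1.25,0,0,0,0]]' 0
python3 -m jog '[[0,-0.25,0,0,0,0],[0,-0.5,0,0,0,0],[0,-0.75,0,0,0,0],[0,-1,0,0,0,0],[0,-1.15,0,0,0,0]]' 0
python3 - <<'E'
from station import bot, imaging
import cv2,numpy as np
d=imaging.read_camera("wrist"); cv2.imwrite("pics/wrist2.png",d["frame"])
E
```

```text
time: 2.08
tool_pos: [0.4808, 0.0756, 0.1221]
tcp_rot: [0.0, 0.136, 0.991, 0.0]
contact_force: [0.4, -0.1, -0.8]
width: -0.0001
gripper_force: 0.0
time: 2.7
tool_pos: [0.4699, 0.029, 0.1283]
tcp_rot: [0.003, 0.138, 0.99, 0.002]
contact_force: [-23.9, 19.2, 87.4]
width: -0.0002
gripper_force: 48.8
time: 3.32
tool_pos: [0.4554, -0.0177, 0.1221]
tcp_rot: [0.001, 0.137, 0.991, 0.0]
contact_force: [0.9, 3.4, -0.4]
width: 0.0001
gripper_force: 1.4
```

View pics/wrist2.png

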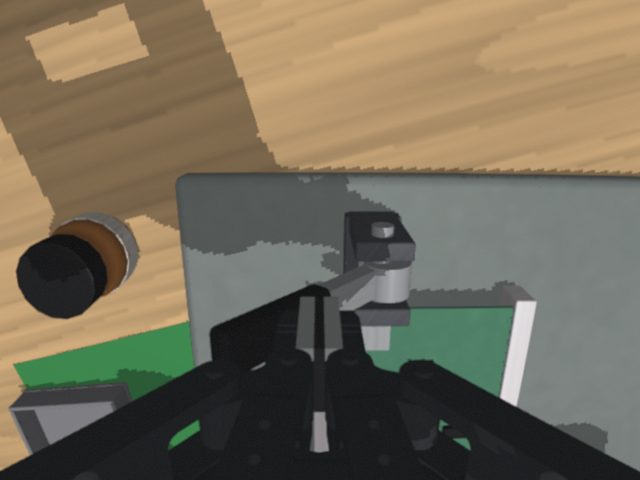

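The lever is now leaning over to -y near its high point, with the grip at about (255,330) under the fingers. One brief force peak passed. I'll keep pushing, outward and down.

```bash
python3 -m jog '[[0,-0.15,0.1,0,0,0],[0,-0.3,0.2,0,0,0],[0,-0.4,0.3,0,0,0],[0,-0.5,0.45,0,0,0],[0,-0.5,0.6,0,0,0]]' 0
python3 -m jog '[[0,0,-0.5,0,0,0],[0,0,-1.5,0,0,0],[0,0,-2.5,0,0,0],[0.5,0.5,-3,0,0,0],[1,1,-3,0,0,0]]' 0
python3 - <<'E'
from station import bot, imaging
import cv2,numpy as np
d=imaging.read_camera("wrist"); np.savez("wrist3.npz",**d)
e=imaging.read_camera("scene"); np.savez("scene3.npz",**e)
cv2.imwrite("pics/c3.png",np.hstack([cv2.resize(d["frame"],(400,300)),cv2.resize(e["frame"][200:320,310:470],(400,300))]))
E
```

```text
time: 4.0
tool_pos: [0.4492, -0.0367, 0.0968]
tcp_rot: [-0.0, 0.137, 0.991, -0.0]
contact_force: [0.4, -0.2, -0.2]
width: -0.0
gripper_force: 0.0
time: 4.62
tool_pos: [0.4226, 0.0134, 0.2187]
tcp_rot: [0.002, 0.137, 0.991, 0.0]
contact_force: [-0.1, 0.8, -0.5]
width: 0.0002
gripper_force: 0.0
```

View pics/c3.png

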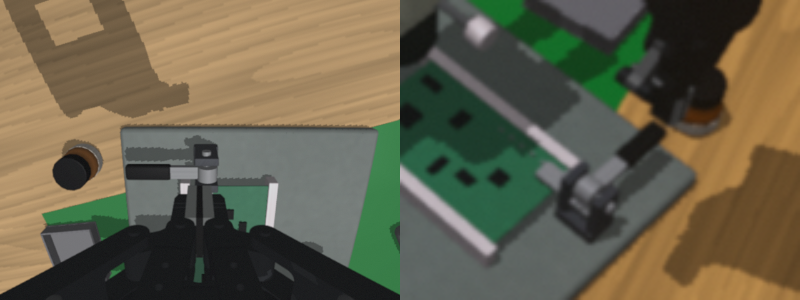

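The lever lies level and closed, at (150,172) left and about (640,145) right. The jar and tray haven't moved. Next I'll tilt to 35° and stand off from the knob.

```bash
python3 -m jog '[[0,0.2,-0.4,0,-8,0],[-0.2,0.4,-0.8,0,-16,0],[-0.6,0.7,-1.1,0,-24,0],[-1.4,1,-1.1,0,-32,0],[-2.4,1,-1.1,0,-35,0]]' 0.55 40
python3 -m jog '[[0,0,0,0,0,0],[0,0,0,0,0,0]]'
python3 - <<'E'
from station import bot, imaging
from h import *
s=bot.state(); print(s["tool_pos"],s["width"])
for n in("wrist","scene","top"):
    d=imaging.read_camera(n); np.savez(n+"4.npz",**d); cv2.imwrite(f"pics/{n}4.png",d["frame"])
E
```

```text
time: 5.35
tool_pos: [0.525, 0.0262, 0.2608]
tcp_rot: [0.299, 0.129, 0.945, -0.041]
contact_force: [0.1, -0.2, -0.4]
width: 0.0468
gripper_force: 0.0
time: 5.6
tool_pos: [0.5245, 0.025, 0.2606]
tcp_rot: [0.297, 0.131, 0.945, -0.042]
contact_force: [-0.7, 0.0, 0.7]
width: 0.0468
gripper_force: 0.0
[0.52451056 0.02496709 0.26057737] 0.0468418401917645
```

View pics/wrist4.png

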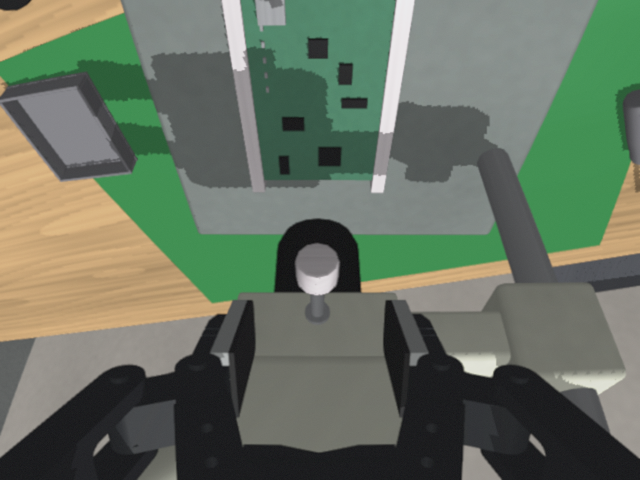

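The wrist view shows the knob with its end face at about (317,259) and body down to (317,290), centred between the fingers (midline at about 318).

```bash
python3 - <<'E'
from h import *
from station import bot
from scipy.spatial.transform import Rotation as R
d=dict(np.load("wrist4.npz")); P=cloud(d)
y=np.radians(-15.9); ex=np.array([np.cos(y),np.sin(y),0]); 
F=P[252:266,305:330].reshape(-1,3); f=np.median(F,0); print("face",f, F[:,2].min(),F[:,2].max())
for v in(255,262,270,280): print(v,P[v,317])
k=f+.009*ex; k[2]=.2; print("knob",k)
s=bot.state(); A=R.from_quat(s["tcp_rot"],scalar_first=True).as_matrix()
print(A.round(3)); print("tool axes",A.T@(k-s["tool_pos"]))
k2=np.array([.5702,.0125,.2]); print(A.T@(k2-s["tool_pos"]))
E
```

```text
face [0.56147546 0.01286928 0.20038157] 0.19593516210459064 0.322991851639905
255 [0.56093628 0.01301342 0.19874373]
262 [0.56247953 0.01258083 0.20186137]
270 [0.56213451 0.01269579 0.20683554]
280 [0.56384682 0.01221944 0.2114649 ]
knob [0.57013114 0.01040364 0.2       ]
[[-0.789  0.272  0.552]
 [ 0.223  0.962 -0.156]
 [-0.573 -0.    -0.819]]
tool axes [-0.00419977 -0.0018222   0.07765265]
[-0.00378758  0.00021402  0.07736392]
```

```bash
python3 -m jog '[[-0.1,-0.02,0.6,0,0,0],[-0.1,-0.02,1.2,0,0,0],[-0.1,-0.02,1.7,0,0,0],[-0.1,-0.02,2.05,0,0,0],[-0.1,-0.02,2.05,0,0,0]]'
python3 -m jog '[[0,0,0,0,0,0],[0,0,0,0,0,0],[0,0,0,0,0,0],[0,0,0,0,0,0]]' 0.1 40
```

```text
time: 6.38
tool_pos: [0.5729, 0.0107, 0.1958]
tcp_rot: [0.297, 0.131, 0.945, -0.041]
contact_force: [0.3, -0.1, 0.3]
width: 0.047
gripper_force: 0.0
time: 6.88
tool_pos: [0.5727, 0.0103, 0.1972]
tcp_rot: [0.298, 0.131, 0.945, -0.042]
contact_force: [-4.0, -3.6, 4.6]
width: 0.0206
gripper_force: 39.0
```

```bash
python3 -m jog '[[0.08,0,-0.055,0,0,0],[0.16,0,-0.11,0,0,0],[0.24,0,-0.165,0,0,0],[0.31,0,-0.215,0,0,0],[0.31,0,-0.215,0,0,0]]'
```

```text
time: 7.5
tool_pos: [0.5583, 0.0144, 0.1972]
tcp_rot: [0.298, 0.131, 0.945, -0.042]
contact_force: [-1.5, -5.0, 4.6]
width: 0.0208
gripper_force: 40.0
```

The tool moved 14.9 mm and the axial force dropped off, so the rod is in the click. I'll release and back out along the tool axis.

```bash
python3 -m jog '[[0,0,0,0,0,0],[0,0,0,0,0,0],[0,0,0,0,0,0],[0,0,0,0,0,0]]' 0.55
python3 -m jog '[[0,0,-0.5,0,0,0],[0,0,-1,0,0,0],[0,0,-1.5,0,0,0],[0,0,-2,0,0,0],[0,0,-2.2,0,0,0]]'
python3 -m jog '[[0,0,0,0,0,0],[0,0,0,0,0,0]]'
python3 - <<'E'
from station import bot, imaging
from h import *
d=imaging.read_camera("wrist"); e=imaging.read_camera("scene")
P=cloud(d); y=np.radians(-15.9); ex=np.array([np.cos(y),np.sin(y),0])
g=(abs(P[...,2]-.200)<.012)&(np.linalg.norm(P[...,:2]-[.552,.015],axis=2)<.04)
print(np.percentile((P[g]-[.5615,.0129,.2])@ex,[1,5,10,25,50]))
cv2.imwrite("pics/c5.png",np.hstack([cv2.resize(d["frame"],(400,300)),cv2.resize(e["frame"][140:320,290:530],(400,300))]))
E
```

```text
time: 8.0
tool_pos: [0.5587, 0.0152, 0.1964]
tcp_rot: [0.298, 0.131, 0.945, -0.041]
contact_force: [0.1, 0.1, 1.2]
width: 0.047
gripper_force: 0.0
time: 8.62
tool_pos: [0.51, 0.0289, 0.2694]
tcp_rot: [0.298, 0.131, 0.945, -0.041]
contact_force: [-0.4, -0.2, 0.6]
width: 0.0471
gripper_force: 0.0
time: 8.88
tool_pos: [0.5102, 0.0286, 0.2679]
tcp_rot: [0.298, 0.131, 0.945, -0.041]
contact_force: [-0.2, -0.2, -0.0]
width: 0.0469
gripper_force: 0.0
[-0.01600793 -0.01563488 -0.01540403 -0.01497183 -0.01421405]
```

View pics/c5.png

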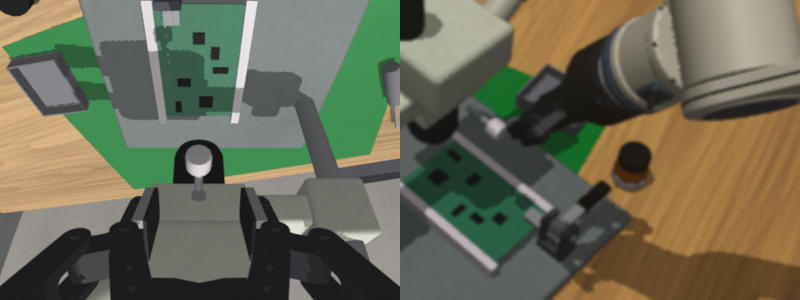

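The knob face, at (200,157) left, has moved out 15 mm. The lever is closed, at (595,195) right, the jar hasn't moved, and the gripper is clear of everything.

```bash
python3 -c "
from station import bot
print(bot.sign_off())"
```

```text
the job is handed in; nothing more can be done
None
```

The job is handed in with no verdict returned: in the last pictures the cam lever lay flat and closed, the rod measured about 15 mm out at its middle click and released, and the jar, screwdriver and tray looked unmoved; wrist force reached about 92 N (limit 120 N) as the lever was pushed over.

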